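Present a test-kit carton to the code scanner

TASK

Book in the test-kit carton that lies flat on the bench: first stand it upright on its labelled end so that it stands on the bench by itself, then take it by its upper half, fingers clear of the label. Carry it over the tube racks to the upward-looking code scanner and finish while still holding it there: upright and still, labelled end down, centred over the glass, the label's long side along the glass's long side, with about 15 mm of air between carton and glass. Never touch the scanner, and leave the racks and everything else on the bench where they are.

Things in the scene. Friction and masses are not known exactly. Their poses are not given: they have to be found in the camera images.
- carton: brown cardboard test-kit carton, 100 x 60 x 26 mm, about 0.13 kg, stiff enough for a firm grip; starts flat on the bench, across the tube racks from the scanner. Origin: centre of its underside as it lies. Own x: along the 100 mm, from the labelled end (-50) to the notch end (+50); y: along the 60 mm; z: through the 26 mm, up as it lies (0 to 26). Upright on its label, own x points up
- label_end (a point): centre of the carton's labelled end face, 60 x 26 mm; axes as the carton's. A white paper bar-code label covers this end and folds 18 mm over onto both broad faces, so it shows from above
- notch_end (a point): centre of the carton's other end face, 100 mm from the labelled one, marked by a dark round thumb notch on the upper broad face; axes as the carton's
- scanner: code scanner: grey box with a flat black top, 120 x 160 mm, 62 mm high, fixed to the bench; in its top an oblong glass window (40 x 100 mm, steel rim, a thin scan line along its middle) looks straight up. Origin: centre of its underside. Own x: across the window (40 mm), y: along it (100 mm), z: up
- window (a point): centre of the scanner's glass, on its upper face, 62.5 mm above the bench; axes as the scanner's
- rack_near: white rack of capped blood tubes nearer the robot, 180 x 58 mm, 116 mm high to the tops of the caps, 0.55 kg, loose; origin: centre of its underside, own x along the 180 mm. The two racks stand one behind the other along the middle of the bench, between carton and scanner
- rack_far: the like rack farther from the robot, same size and origin
- bowl: blue plastic bowl, 116 mm across, 46 mm high, loose; origin: centre of its underside
- gel_bottle: small white pump bottle, 53 mm across, 135 mm high, loose; origin: centre of its underside, its spout points along own -x
- glove_box: glove box lying flat, 125 x 235 mm, 70 mm high, loose; origin: centre of its underside, own y along the 235 mm
- marker: marker pen, 135 mm long, 15 mm high, lying on the bench; origin under its middle, own x along it
- sample_cup: sample cup with white screw lid, 66 mm across, 68 mm high, loose; origin: centre of its underside
Not all that is in view belongs to the job. There is more than one size of the carton; the one meant has the size given above.

How it is judged:
By the outcome, as a careful person would: the job done as asked, in the order asked, and still so for the second after the job is handed in, while the arm keeps its last pose, push and grip.
It also fails if it takes over 70 s, if anything falls off the work surface, if the arm or the gripper's body presses on something with over 40 N, if the wrist force passes 120 N, or if a joint passes its speed limit or range.

ROBOT

A 7-joint arm with a two-finger parallel gripper is mounted at the origin on the work surface. World frame = base frame: x ahead of the robot, y to its left, z up, the work surface at z = 0. Lengths are in m, angles in rad, forces in N, time in s.
With the tool pointing down it reaches from about 0.425 to 0.8 m from the base axis. Payload 8.3 kg.
Tool frame: the origin (TCP) lies at the very end of the fingers, on their centre line; the grasp point (between the pads) lies 19 mm behind it; z points along the fingers, y is the direction in which the jaws open and shut (so a half turn about z gives the same grasp; the last joint's range is limited). The gripper opens to 85 mm and grips with 20 to 120 N. Pads are 22 mm wide; open, the fingers measure 114 mm over their backs; the gripper's body (76 mm by 85 mm) begins 54 mm behind the grasp point. The pads swing forward as they close: fully open they stand 13 mm farther back than shut.
Start: joints at [-1.299, 0.383, 0.016, 1.37, -0.006, 1.388, -0.046], TCP at [0.205, 0.59, 0.205] pointing down, gripper open.
Joint ranges: [-2.95, 2.95], [-0.25, 2.06], [-1.52, 1.56], [0.18, 2.33], [-1.44, 4.58], [0.02, 2.06], [-3.01, 3.01]. Speed limits (rad/s): [2.39, 2.39, 3.01, 3.01, 3.14, 3.14, 3.14].

INTERFACE

Orientations are given as a unit quaternion [x, y, z, w].
In Python, from station import ctrl gives the robot as it stands.
- The arm moves only by the shell command python3 -m creep 'ROWS' [FORCE]. ROWS is text: rows parted by semicolons, each of 7 numbers parted by spaces: the closure in counts, from 0 (fully open) to 255 (shut), then the shift along the tool's x, y, z in m, then the turn, a rotation vector about the tool's x, y, z in rad. A call has 1 to 8 rows; each row shifts and turns the commanded pose from where the row before left it, along the tool's axes as they then stand; what a row does not reach is not made up. A row lasts 1/8 s, in which the tool goes at most 62.5 mm and 10.7 degrees, less where a joint would pass 70% of its speed; a pose out of reach is approached as far as the arm can. A call is refused whole if a number of a shift passes 0.0625 or a number of a turn 0.188, either way. A call with a gripper value outside its range is refused whole. The fingers move at their own pace and stop on an object; FORCE is the grip in N (left out, the last holds). Time passes only in rows, so rows that do not move let the fingers close. It gives the time, the measured TCP pose, the force and the opening at its end, in the units of the state.
- ctrl.get_obs(): the state, without advancing time (a new reading comes with each control period).
- ctrl.camera(name): name is "scene" or "top" or "wrist"; returns the picture (420x560x3 uint8, blue, green, red); there is no depth.
- ctrl.get_calibration(name): a dict with "camera_matrix" (3x3 intrinsics, pixels), "world_to_cam" (4x4, takes a point from world to camera coordinates); the wrist camera has in their place "mount" (4x4, takes a point from camera to tool coordinates, whose origin is the TCP and whose axes are the flange's). Camera axes: x right, y down, z forward; pixel columns grow to the right and rows downward; lengths in m; the calibration is good to about 2 mm. A picture is of the moment at which its call begins: read the wrist's pose just before it. get_calibration takes no time and is no camera call.
- ctrl.sign_off(): hands the job in, once; it reports no verdict.
The state is a dict: "clock": time; "qpos": joint angles; "qvel": joint speeds; "joint_torque": joint torques, N m; "tcp_pos": TCP position; "tcp_rot": TCP orientation; "ft_force": force on the tool from outside, world axes, zero at the start; "moment": the same for the moment, N m; "grip_width": finger opening in m.
Only numpy, scipy, OpenCV 4.12 (cv2) and the standard library are available. Lean on these libraries where they do the work, as an engineer would, in place of code of your own. Each camera call takes 0.05 s, during which the arm holds its last target. There are 200 camera calls.

## Working session

There is one attempt and no reset: what is moved stays moved. The work goes in short steps, Python scripts to look and compute and a shell command to move; the robot and the scene stay as the last step left them, time stands still between calls to the robot, and variables do not carry over. Pictures are saved under pics/ and viewed, about 8 in all and at most 12, crops included, and the job is handed in when it is done.

```bash
ls; mkdir -p pics; python3 - <<'E'
from station import ctrl
import cv2,numpy as np
np.set_printoptions(precision=4,suppress=True)
for n in ("top","scene"):
    cv2.imwrite(f"pics/{n}0.png",ctrl.camera(n)); c=ctrl.get_calibration(n); print(n,c)
print(ctrl.get_calibration("wrist"))
print(ctrl.get_obs())
E
```

```text
pics
top {'camera_matrix': array([[542.6457,   0.    , 281.378 ],
       [  0.    , 542.6457, 209.6651],
       [  0.    ,   0.    ,   1.    ]]), 'world_to_cam': array([[ 0.0068, -0.9999,  0.0117,  0.0294],
       [-0.9824, -0.0088, -0.1867,  0.5242],
       [ 0.1868, -0.0102, -0.9823,  1.6824],
       [ 0.    ,  0.    ,  0.    ,  1.    ]])}
scene {'camera_matrix': array([[537.3806,   0.    , 278.4917],
       [  0.    , 537.3806, 205.2369],
       [  0.    ,   0.    ,   1.    ]]), 'world_to_cam': array([[ 0.6612,  0.75  , -0.0159, -0.3932],
       [ 0.6259, -0.5632, -0.5395, -0.2489],
       [-0.4136,  0.3468, -0.8418,  1.7414],
       [ 0.    ,  0.    ,  0.    ,  1.    ]])}
{'camera_matrix': array([[317.2429,   0.    , 279.4731],
       [  0.    , 317.2429, 205.0984],
       [  0.    ,   0.    ,   1.    ]]), 'mount': array([[ 0.0001, -0.9651, -0.262 ,  0.0672],
       [ 1.    ,  0.0002, -0.0004,  0.0003],
       [ 0.0004, -0.262 ,  0.9651, -0.1694],
       [ 0.    ,  0.    ,  0.    ,  1.    ]])}
{'clock': 0.1, 'qpos': array([-1.2989,  0.3841,  0.0164,  1.371 , -0.0063,  1.3882, -0.0465]), 'qvel': array([ 0.0005, -0.0023, -0.    , -0.0025,  0.0006,  0.0003,  0.0013]), 'joint_torque': array([  0.0034, -62.9125,   0.8475, -37.2758,   0.0167,   0.0104,
         0.    ]), 'tcp_pos': array([0.2052, 0.5898, 0.2045]), 'tcp_rot': array([ 0.1666,  0.986 , -0.0009, -0.0001]), 'ft_force': array([ 0.142 , -0.6331,  0.4507]), 'moment': array([0.014 , 0.0088, 0.0309]), 'grip_width': 0.08550897211927229}
```

View pics/top0.png

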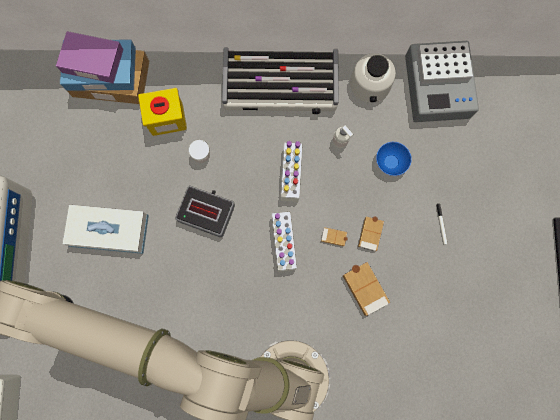

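View pics/scene0.png

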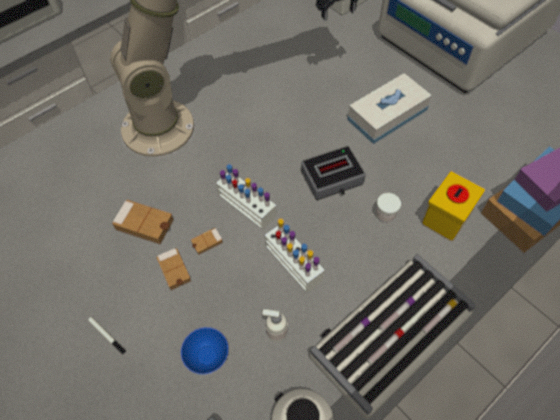

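The top view shows three brown cartons: small at (335,237), medium at (371,233) and large at (366,289). The scanner is at (205,212) and the racks are at (291,170) and (284,240). Next I measure them.

```bash
cat > h.py <<'E'
from station import ctrl
import cv2,numpy as np
from scipy.spatial.transform import Rotation as R
np.set_printoptions(precision=4,suppress=True)
def cam(n,obs=None):
    c=ctrl.get_calibration(n); K=c["camera_matrix"]
    if n=="wrist":
        T=np.eye(4);T[:3,:3]=R.from_quat(obs["tcp_rot"]).as_matrix();T[:3,3]=obs["tcp_pos"]
        return K,np.linalg.inv(T@c["mount"])
    return K,c["world_to_cam"]
def cast(px,z,KW):
    K,W=KW; px=np.atleast_2d(px).astype(float)
    d=np.c_[px,np.ones(len(px))]@np.linalg.inv(K).T@W[:3,:3]; o=-W[:3,:3].T@W[:3,3]
    return o+d*((z-o[2])/d[:,2])[:,None]
def proj(P,KW):
    K,W=KW; p=(np.atleast_2d(P)@W[:3,:3].T+W[:3,3])@K.T; return p[:,:2]/p[:,2:]
E
python3 - <<'E'
from h import *
im=cv2.imread("pics/top0.png"); KW=cam("top")
hsv=cv2.cvtColor(im,cv2.COLOR_BGR2HSV)
br=((hsv[...,0]>5)&(hsv[...,0]<25)&(hsv[...,1]>90)&(hsv[...,2]>90)).astype(np.uint8)
wh=((im.min(2)>185)).astype(np.uint8)
roi=np.zeros_like(br);roi[200:330,315:400]=1
m=cv2.morphologyEx((br|wh)*roi,cv2.MORPH_CLOSE,np.ones((3,3)))
for c in cv2.findContours(m,0,2)[0]:
    if cv2.contourArea(c)<60: continue
    b=cv2.boxPoints(cv2.minAreaRect(c)); P=cast(b,0.026,KW)[:,:2]
    w=[px[0] for px in c]
    mm=np.zeros_like(m);cv2.drawContours(mm,[c],-1,1,-1)
    wc=np.argwhere(mm&wh)[:,::-1].mean(0); print("carton",b.mean(0),P.mean(0),np.linalg.norm(P[0]-P[1]),np.linalg.norm(P[1]-P[2]),"white",wc,cast(wc,.026,KW)[0,:2]); print(P)
# scanner: dark rim/box contours
sub=im[170:250,160:250]
cv2.imwrite("pics/crop.png",np.hstack([cv2.resize(im[170:250,160:250],None,fx=5,fy=5,interpolation=2)[:400],cv2.resize(im[200:320,315:400],(340,400),interpolation=2)]))
cs=((im.max(2)<60)).astype(np.uint8);r=np.zeros_like(cs);r[180:245,170:240]=1
cs=cv2.morphologyEx(cs*r,cv2.MORPH_CLOSE,np.ones((5,5)))
c=max(cv2.findContours(cs,0,2)[0],key=cv2.contourArea);b=cv2.boxPoints(cv2.minAreaRect(c));P=cast(b,.062,KW)
print("scan top",b.mean(0),P)
rd=((im[...,2]>im[...,1].astype(int)+40)&(r>0)).astype(np.uint8)
c=np.vstack(cv2.findContours(rd,0,2)[0]);b=cv2.boxPoints(cv2.minAreaRect(c));P=cast(b,.0625,KW)
print("red glass",b.mean(0),P.mean(0),P)
# racks
for (y0,y1,x0,x1) in ((138,203,275,307),(207,275,268,302)):
    r=np.zeros_like(cs);r[y0:y1,x0:x1]=1
    c=np.vstack(cv2.findContours((((im.min(2)>150)|(hsv[...,1]>90))*r).astype(np.uint8),0,2)[0]);b=cv2.boxPoints(cv2.minAreaRect(c));P=cast(b,.1,KW);print("rack",P)
E
```

```text
carton [365.1132 287.3926] [ 0.2817 -0.2324] 0.09089432542339164 0.15495495984371413 white [376.1    304.9389] [ 0.2269 -0.2658]
[[ 0.327  -0.1555]
 [ 0.3717 -0.2346]
 [ 0.2357 -0.3089]
 [ 0.1923 -0.2305]]
carton [334.6219 236.5976] [ 0.442  -0.1381] 0.04743581767891536 0.08087954840584881 white [324.5333 234.0667] [ 0.4499 -0.1058]
[[ 0.4271 -0.0935]
 [ 0.4734 -0.1037]
 [ 0.4569 -0.1829]
 [ 0.4107 -0.1723]]
carton [370.8443 232.2869] [ 0.4572 -0.2549] 0.10512435156906068 0.06318900764573974 white [368.3418 245.2911] [ 0.4148 -0.2458]
[[ 0.4133 -0.2114]
 [ 0.5152 -0.2372]
 [ 0.501  -0.2988]
 [ 0.3993 -0.2723]]
scan top [205.6302 209.6124] [[0.4885 0.3687 0.062 ]
 [0.6111 0.3246 0.062 ]
 [0.5508 0.1769 0.062 ]
 [0.4298 0.2228 0.062 ]]
red glass [203.6168 209.6788] [0.5192 0.2795 0.0625] [[0.5305 0.3209 0.0625]
 [0.5367 0.3189 0.0625]
 [0.5079 0.2381 0.0625]
 [0.5017 0.2401 0.0625]]
rack [[ 0.5383  0.054   0.1   ]
 [ 0.7457  0.0559  0.1   ]
 [ 0.7468 -0.0426  0.1   ]
 [ 0.5392 -0.0422  0.1   ]]
rack [[ 0.5223  0.0756  0.1   ]
 [ 0.5232 -0.0267  0.1   ]
 [ 0.3165 -0.0267  0.1   ]
 [ 0.3157  0.0732  0.1   ]]
```

View pics/crop.png

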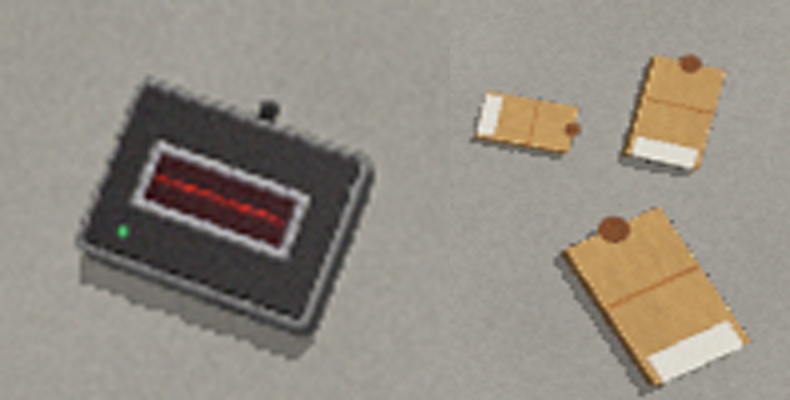

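Carton candidates by measured top face: small at (335,237) is 81x47 mm, medium at (371,233) is 105x63 mm, large at (366,289) is 155x91 mm. The close crop confirms the medium one, with its label toward the robot and its notch away, as the 100x60 carton. The scanner window is centred at about (0.519, 0.280), with its long axis at about 70.5°. Now I move above the carton.

```bash
r="0 -.05 -.021 0 0 0 0"; python3 -m creep '0 -.05 -.021 0 0 0 0;0 -.05 -.021 0 0 0 0;0 -.05 -.021 0 0 0 0;0 -.05 -.021 0 0 0 0;0 -.05 -.021 0 0 0 0;0 -.05 -.021 0 0 0 0;0 -.05 -.021 0 0 0 0;0 -.05 -.021 0 0 0 0'
python3 -m creep '0 -.017 -.055 0 0 0 0;0 -.017 -.055 0 0 0 0;0 -.017 -.055 0 0 0 0;0 -.017 -.055 0 0 0 0;0 -.017 -.055 0 0 0 0;0 -.017 -.055 0 0 0 0;0 -.017 -.055 0 0 0 0;0 -.017 -.055 0 0 0 0'
python3 -m creep '0 0 -.05 0 0 0 .18;0 0 0 0 0 0 .18;0 0 0 0 0 0 .18;0 0 0 0 0 0 .18;0 0 0 0 0 0 .18;0 0 0 0 0 0 .18;0 0 0 0 0 0 .18;0 0 0 0 0 0 .18'
python3 -m creep '0 0 0 0 0 0 .18;0 0 0 0 0 0 .18;0 0 0 0 0 0 .18;0 0 0 0 0 0 .18;0 0 0 0 0 0 .18;0 0 0 0 0 0 .18;0 0 0 0 0 0 .18;0 0 0 0 0 0 .18'
cat >> h.py <<'E'
def plan(pos,xdir,tilt=0):
    """shift (tool axes) and turn from the present pose to TCP pos, tool x yaw (deg), tilt about tool y"""
    o=ctrl.get_obs(); A=R.from_quat(o["tcp_rot"])
    a=np.radians(xdir); x=np.array([np.cos(a),np.sin(a),0]); z=np.array([0,0,-1.])
    T=R.from_matrix(np.c_[x,np.cross(z,x),z])*R.from_rotvec([0,tilt,0])
    print("shift",A.inv().apply(np.array(pos)-o["tcp_pos"]),"turn",(A.inv()*T).as_rotvec(),"t",o["clock"],"F",o["ft_force"],"w",o["grip_width"],"q",o["qpos"])
    print("tcp",o["tcp_pos"],"tool xyz\n",A.as_matrix())
E
python3 - <<'E'
from h import *
plan([.48,-.262,.2],-14.2)
o=ctrl.get_obs(); im=ctrl.camera("wrist"); cv2.imwrite("pics/w1.png",im)
KW=cam("wrist",o); print(proj([[.457,-.255,.026],[.519,.28,.0625]],KW))
hsv=cv2.cvtColor(im,cv2.COLOR_BGR2HSV)
m=(((hsv[...,0]>5)&(hsv[...,0]<25)&(hsv[...,1]>90)&(hsv[...,2]>90))|(im.min(2)>185)).astype(np.uint8)
for c in cv2.findContours(cv2.morphologyEx(m,cv2.MORPH_CLOSE,np.ones((5,5))),0,2)[0]:
    if cv2.contourArea(c)>800:
        b=cv2.boxPoints(cv2.minAreaRect(c));P=cast(b,.026,KW);print(b.mean(0),P.mean(0),np.linalg.norm(P[0]-P[1]),np.linalg.norm(P[1]-P[2]));print(P)
E
```

```text
clock: 1.1
tcp_pos: [0.5288, 0.2988, 0.205]
tcp_rot: [0.166, 0.986, -0.0, -0.0]
ft_force: [0.3, 0.9, 0.0]
grip_width: 0.0851
clock: 2.1
tcp_pos: [0.5113, -0.1617, 0.2052]
tcp_rot: [0.166, 0.986, 0.0, -0.0]
ft_force: [0.6, -0.6, 0.0]
grip_width: 0.0857
clock: 3.1
tcp_pos: [0.4951, -0.2071, 0.205]
tcp_rot: [0.777, 0.629, -0.0, -0.0]
ft_force: [0.8, 0.7, 0.8]
grip_width: 0.0857
clock: 4.1
tcp_pos: [0.4951, -0.2071, 0.205]
tcp_rot: [0.999, -0.039, -0.0, -0.0]
ft_force: [0.6, -0.5, 0.3]
grip_width: 0.0852
shift [-0.0107  0.0559  0.005 ] turn [-0.0001  0.0008  0.1689] t 4.1 F [ 0.6469 -0.5007  0.2863] w 0.08520643425066594 q [-0.4583  0.2714  0.969   1.6465 -0.2286  1.3454 -1.1045]
tcp [ 0.4951 -0.2071  0.205 ] tool xyz
 [[ 0.9969 -0.0789 -0.0007]
 [-0.0789 -0.9969  0.0002]
 [-0.0008 -0.0002 -1.    ]]
[[ 324.2672  209.2574]
 [-200.776   200.5526]]
[306.3077 335.9615] [ 0.287  -0.2255  0.026 ] 0.09236172232772125 0.14107239804185753
[[ 0.3271 -0.1547  0.026 ]
 [ 0.3764 -0.2328  0.026 ]
 [ 0.2514 -0.2983  0.026 ]
 [ 0.1929 -0.2162  0.026 ]]
[225.1769 223.5847] [ 0.4484 -0.1401  0.026 ] 0.04739919656535235 0.07831065177951944
[[ 0.4339 -0.0949  0.026 ]
 [ 0.4796 -0.1075  0.026 ]
 [ 0.4634 -0.1841  0.026 ]
 [ 0.4168 -0.174   0.026 ]]
[ 58.0137 244.3699] [0.4343 0.0591 0.026 ] 0.06479325343190202 0.15775770532260378
[[0.5055 0.0973 0.026 ]
 [0.5223 0.0347 0.026 ]
 [0.3655 0.0174 0.026 ]
 [0.3439 0.0871 0.026 ]]
[325.6393 208.0328] [ 0.4563 -0.2562  0.026 ] 0.10621854098611519 0.060040646546231896
[[ 0.4151 -0.2115  0.026 ]
 [ 0.517  -0.2416  0.026 ]
 [ 0.4988 -0.2989  0.026 ]
 [ 0.3944 -0.273   0.026 ]]
[48.2349 68.8152] [0.6247 0.0195 0.026 ] 0.04253467875668762 0.12583033350831166
[[ 0.6863  0.0358  0.026 ]
 [ 0.6894 -0.0066  0.026 ]
 [ 0.5638  0.0008  0.026 ]
 [ 0.5596  0.0479  0.026 ]]
```

View pics/w1.png

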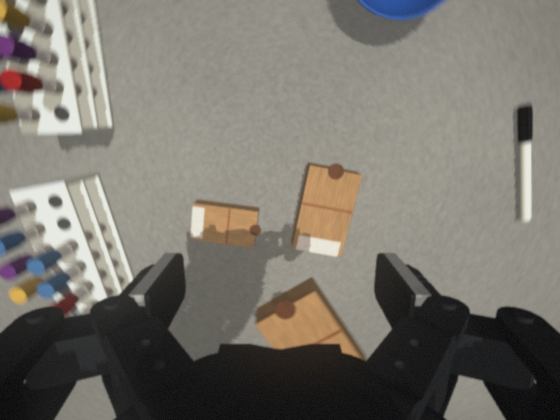

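The wrist view shows the target carton at (326,208), with its label (white) toward the gripper and its notch at (336,171). Both views agree: centre (0.457, -0.2555), yaw -14.4°. I'll align and tilt the tool toward the notch side, so the 90° turn can be made by the arm.

```bash
python3 -m creep '0 0 0 0 0 0 .172;0 0 0 0 0 -.175 0;0 0 0 0 0 -.175 0' 60
python3 - <<'E'
from h import *
plan([.482,-.262,.08],-14.4,-.35)
plan([.482,-.262,.003],-14.4,-.35)
E
```

```text
clock: 4.53
tcp_pos: [0.4959, -0.2058, 0.2064]
tcp_rot: [0.977, -0.118, -0.174, -0.023]
ft_force: [1.6, -0.6, 0.8]
grip_width: 0.0859
shift [0.0435 0.0583 0.1184] turn [0.0004 0.0035 0.0119] t 4.525 F [ 1.6255 -0.5993  0.8315] w 0.08586590089261151 q [-0.2396  0.6331  0.923   1.2964 -0.3593  1.7718 -1.1601]
tcp [ 0.4959 -0.2058  0.2064] tool xyz
 [[ 0.9116 -0.2378 -0.3354]
 [-0.2218 -0.9713  0.0857]
 [-0.3462 -0.0037 -0.9382]]
shift [0.0702 0.0586 0.1906] turn [0.0004 0.0035 0.0119] t 4.525 F [ 1.6255 -0.5993  0.8315] w 0.08586590089261151 q [-0.2396  0.6331  0.923   1.2964 -0.3593  1.7718 -1.1601]
tcp [ 0.4959 -0.2058  0.2064] tool xyz
 [[ 0.9116 -0.2378 -0.3354]
 [-0.2218 -0.9713  0.0857]
 [-0.3462 -0.0037 -0.9382]]
```

```bash
python3 -m creep '0 .022 .0295 .04 0 0 .01;0 .022 .029 .04 0 0 0;0 0 0 .038 0 0 0;0 0 0 0 0 0 0'
python3 - <<'E'
from h import *
plan([.482,-.262,.003],-14.4,-.35)
E
```

```text
clock: 5.03
tcp_pos: [0.4795, -0.2632, 0.0771]
tcp_rot: [0.976, -0.125, -0.176, -0.022]
ft_force: [0.7, 0.3, -0.1]
grip_width: 0.0851
shift [ 0.0278 -0.0019  0.0687] turn [ 0.0005  0.0062 -0.0028] t 5.025 F [ 0.7087  0.2891 -0.0816] w 0.08508991737938296 q [-0.1384  0.7569  0.877   1.4261 -0.4104  1.5427 -1.0598]
tcp [ 0.4795 -0.2632  0.0771] tool xyz
 [[ 0.9071 -0.251  -0.3379]
 [-0.2358 -0.968   0.0863]
 [-0.3487  0.0014 -0.9372]]
```

```bash
python3 -m creep '0 .014 -.001 .025 0 0 0;0 .014 -.001 .025 0 0 0;0 0 0 .018 0 0 0;0 0 0 0 0 0 0'
python3 -m creep '60 0 0 0 0 0 0;90 0 0 0 0 0 0;130 0 0 0 0 0 0;130 0 0 0 0 0 0;160 0 0 0 0 0 0;160 0 0 0 0 0 0;160 0 0 0 0 0 0' 60
python3 - <<'E'
from h import *
cv2.imwrite("pics/w2.png",ctrl.camera("wrist"))
plan([.482,-.262,.15],-14.4,-.35)
E
```

```text
clock: 5.52
tcp_pos: [0.4845, -0.263, 0.0062]
tcp_rot: [0.977, -0.125, -0.174, -0.021]
ft_force: [-0.4, 0.1, 0.1]
grip_width: 0.0852
clock: 6.4
tcp_pos: [0.485, -0.2635, 0.006]
tcp_rot: [0.977, -0.125, -0.173, -0.02]
ft_force: [0.4, -0.3, -0.2]
grip_width: 0.032
shift [-0.0524 -0.0002 -0.1341] turn [ 0.0022  0.0001 -0.0043] t 6.45 F [-0.165   0.6414  0.1718] w 0.0322042072643756 q [-0.1212  0.8368  0.8354  1.4671 -0.4611  1.4284 -1.0502]
tcp [ 0.485  -0.2635  0.006 ] tool xyz
 [[ 0.9087 -0.2519 -0.3328]
 [-0.2378 -0.9678  0.0832]
 [-0.343   0.0035 -0.9393]]
```

View pics/w2.png

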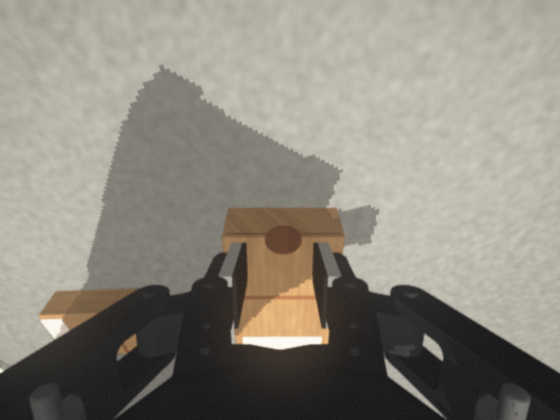

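The wrist view shows the jaws reading 32 mm over a 60 mm wide carton, with the pads at (240,280) and (320,280) inside the carton's outline. That doesn't fit a side grip, so I'm taking a closer look.

```bash
python3 - <<'E'
from h import *
w=cv2.imread("pics/w2.png")[190:360,200:370]; s=ctrl.camera("scene"); t=ctrl.camera("top")
p=proj([.485,-.2635,.03],cam("scene"))[0].astype(int);q=proj([.485,-.2635,.03],cam("top"))[0].astype(int)
f=lambda a:cv2.resize(a,(400,400),interpolation=2)
print(p,q)
cv2.imwrite("pics/c3.png",np.hstack([f(w),f(s[max(0,p[1]-45):p[1]+45,p[0]-45:p[0]+45])]))
o=ctrl.get_obs();print(o["grip_width"],o["joint_torque"],o["ft_force"],o["moment"])
E
```

```text
[176 275] [373 223]
0.031616551208006174 [  0.0009 -67.7895  20.9989 -25.5087   1.0392   1.7646   0.0001] [-0.2385 -0.5386 -0.3033] [-0.1002 -0.3838  0.0032]
```

View pics/c3.png

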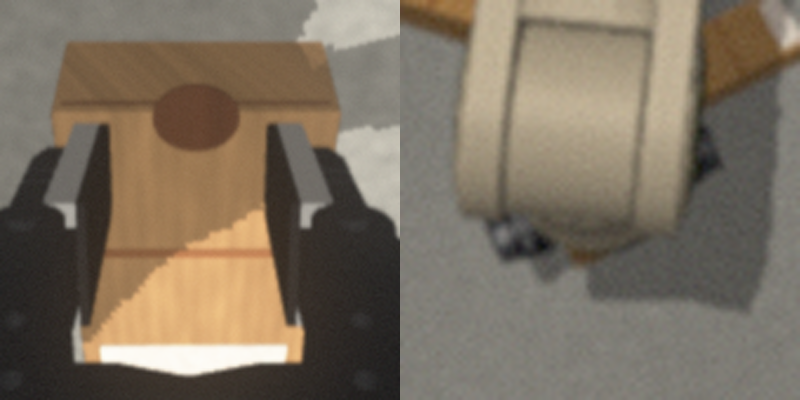

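The crop shows both fingertips resting just above the carton's top face at crop (110,205) and (270,205). The tips therefore sit well behind the nominal TCP, and nothing was gripped. I'll open and go down in guarded steps.

```bash
python3 -m creep '0 0 0 0 0 0 0;0 0 0 0 0 0 0;0 0 0 0 0 0 0;0 0 0 0 0 0 0;0 0 0 0 0 0 0;0 0.003 0 .008 0 0 0;0 0 0 0 0 0 0' 40
python3 - <<'E'
from h import *
o=ctrl.get_obs();im=ctrl.camera("wrist");cv2.imwrite("pics/w4.png",im[150:420,130:430]);print(o["tcp_pos"],o["ft_force"],o["qpos"])
E
```

```text
clock: 7.42
tcp_pos: [0.4846, -0.2631, -0.0034]
tcp_rot: [0.977, -0.125, -0.174, -0.021]
ft_force: [-0.2, 0.6, 0.9]
grip_width: 0.0857
[ 0.4846 -0.2631 -0.0034] [-0.1827  0.5865  0.8619] [-0.1185  0.8479  0.8292  1.4721 -0.4674  1.415  -1.0484]
```

View pics/w4.png

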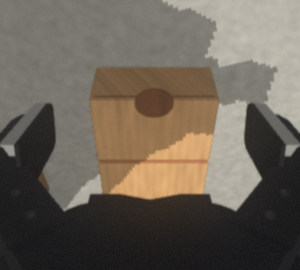

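The carton is undisturbed and straddled by the open fingers, but the pads, at crop (50,105) and (248,105), are still above its top. I'll continue down in guarded steps.

```bash
g(){ :; }; python3 -m creep '0 .004 0 .011 0 0 0;0 0 0 0 0 0 0'; python3 - <<'E'
from h import *
o=ctrl.get_obs();print(o["tcp_pos"],o["ft_force"],o["moment"])
im=ctrl.camera("wrist");cv2.imwrite("pics/w5.png",im)
E
python3 -m creep '0 .002 0 .005 0 0 0;0 0 0 0 0 0 0'
```

```text
clock: 7.72
tcp_pos: [0.4844, -0.263, -0.0154]
tcp_rot: [0.977, -0.125, -0.174, -0.021]
ft_force: [-0.4, -0.2, -0.0]
grip_width: 0.0855
[ 0.4844 -0.263  -0.0154] [-0.419  -0.2379 -0.0372] [-0.0688 -0.3169 -0.0425]
clock: 8.02
tcp_pos: [0.485, -0.2634, -0.0199]
tcp_rot: [0.977, -0.125, -0.173, -0.021]
ft_force: [0.3, 0.0, 0.3]
grip_width: 0.0854
```

There is no contact even at TCP z = -0.020, so the tips really are that far back. I'll try a gentle closure.

```bash
python3 -m creep '70 0 0 0 0 0 0;70 0 0 0 0 0 0;85 0 0 0 0 0 0;100 0 0 0 0 0 0;100 0 0 0 0 0 0' 20
```

```text
clock: 8.65
tcp_pos: [0.4854, -0.2639, -0.0192]
tcp_rot: [0.977, -0.125, -0.173, -0.02]
ft_force: [-0.1, -1.0, 5.1]
grip_width: 0.0594
```

Gripped: 59.4 mm, with a light touch at the bench. I'll firm up the grip and lift straight up.

```bash
python3 -m creep '160 0 0 0 0 0 0;160 0 0 0 0 0 0;160 -.004 0 -.011 0 0 0;160 -.008 0 -.022 0 0 0;160 -.013 0 -.0355 0 0 0;160 -.013 0 -.0355 0 0 0;160 -.013 0 -.0355 0 0 0;160 0 0 0 0 0 0' 60
python3 - <<'E'
from h import *
cv2.imwrite("pics/w6.png",ctrl.camera("wrist"))
plan([.52,-.3,.16],60,0)
E
```

```text
clock: 9.65
tcp_pos: [0.4865, -0.2645, 0.1333]
tcp_rot: [0.977, -0.126, -0.17, -0.019]
ft_force: [0.2, -0.3, -1.8]
grip_width: 0.0579
shift [ 0.0299  0.0267 -0.0414] turn [-0.2223  0.2983 -1.2888] t 9.7 F [-1.039  -0.2399 -1.7334] w 0.05899714049634934 q [-0.1446  0.7121  0.902   1.3614 -0.3857  1.6319 -1.0751]
tcp [ 0.4859 -0.2637  0.1311] tool xyz
 [[ 0.9099 -0.2521 -0.3294]
 [-0.2383 -0.9677  0.0822]
 [-0.3395  0.0037 -0.9406]]
```

View pics/w6.png

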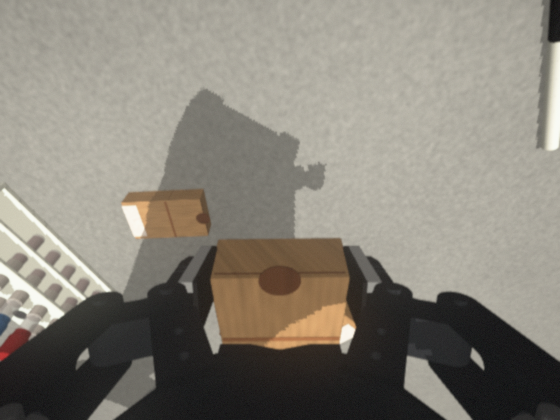

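The carton is held cleanly at its notch end: face at rows 238-275, notch at (280,280). Next I bring the tool vertical and yaw so the carton's x lies tangential.

```bash
python3 -m creep '160 .01 0 -.03 0 .175 0;160 0 0 -.03 0 .175 0;160 0 0 0 0 0 -.185;160 0 0 0 0 0 -.185;160 0 0 0 0 0 -.185;160 0 0 0 0 0 -.185;160 0 0 0 0 0 -.185;160 0 0 0 0 0 -.185'
python3 - <<'E'
from h import *
plan([.53,-.28,.22],60,0)
E
```

```text
clock: 10.7
tcp_pos: [0.5086, -0.2686, 0.1822]
tcp_rot: [0.909, 0.418, -0.002, 0.0]
ft_force: [-0.4, 0.3, -1.4]
grip_width: 0.0587
shift [ 0.0051  0.0237 -0.0378] turn [-0.0012  0.0037 -0.1856] t 10.7 F [-0.3568  0.2959 -1.4338] w 0.058662292258532596 q [-0.1663  0.3504  0.7679  1.5744 -0.245   1.3189 -0.0763]
tcp [ 0.5086 -0.2686  0.1822] tool xyz
 [[ 0.6512  0.7589 -0.0031]
 [ 0.7589 -0.6512 -0.0023]
 [-0.0038 -0.0008 -1.    ]]
```

```bash
python3 -m creep '160 0 0.02 -.04 0 0 -.185;160 0 0 0 0 .185 0;160 0 0 0 0 .185 0;160 0 0 0 0 .185 0;160 0 0 0 0 .185 0;160 0 0 0 0 0 0'
python3 - <<'E'
from h import *
plan([.53,-.28,.22],60,1.225)
E
```

```text
clock: 11.45
tcp_pos: [0.5206, -0.2856, 0.2192]
tcp_rot: [0.812, 0.459, 0.312, -0.181]
ft_force: [0.5, -0.3, -2.2]
grip_width: 0.0583
shift [0.0077 0.0051 0.0058] turn [ 0.0095  0.4873 -0.0152] t 11.45 F [ 0.4941 -0.2748 -2.2367] w 0.058262926127861644 q [ 0.4457  0.5222  0.6084  1.4663 -0.9168  1.6736  0.6164]
tcp [ 0.5206 -0.2856  0.2192] tool xyz
 [[ 0.3845  0.8578  0.341 ]
 [ 0.6323 -0.5139  0.5797]
 [ 0.6725 -0.0072 -0.74  ]]
```

```bash
python3 -m creep '160 0 0 0 0 .163 0;160 0 0 0 0 .163 0;160 0 0 0 0 .163 0;160 0 0 0 0 0 0'
python3 - <<'E'
from h import *
plan([.53,-.28,.22],60,1.225)
cv2.imwrite("pics/s7.png",ctrl.camera("scene"));cv2.imwrite("pics/t7.png",ctrl.camera("top"))
E
```

```text
clock: 11.95
tcp_pos: [0.5235, -0.2818, 0.219]
tcp_rot: [0.711, 0.404, 0.498, -0.288]
ft_force: [0.4, 0.4, -1.4]
grip_width: 0.0584
shift [0.0026 0.0047 0.0042] turn [ 0.0048 -0.0008 -0.0103] t 11.95 F [ 0.3626  0.4357 -1.4227] w 0.0584499256318745 q [ 0.7029  0.7517  0.4605  1.449  -1.2241  1.9315  0.8016]
tcp [ 0.5235 -0.2818  0.219 ] tool xyz
 [[ 0.178   0.862   0.4747]
 [ 0.2877 -0.5069  0.8126]
 [ 0.941  -0.0081 -0.3382]]
```

```bash
python3 - <<'E'
from h import *
out=[]
for n in ("scene","top"):
    im=cv2.imread(f"pics/{n[0]}7.png"); p=proj([.52,-.28,.15],cam(n))[0].astype(int); print(n,p-50)
    out.append(cv2.resize(im[p[1]-50:p[1]+50,p[0]-50:p[0]+50],(400,400),interpolation=2))
cv2.imwrite("pics/c7.png",np.hstack(out))
E
```

```text
scene [120 218]
top [335 155]
```

View pics/c7.png

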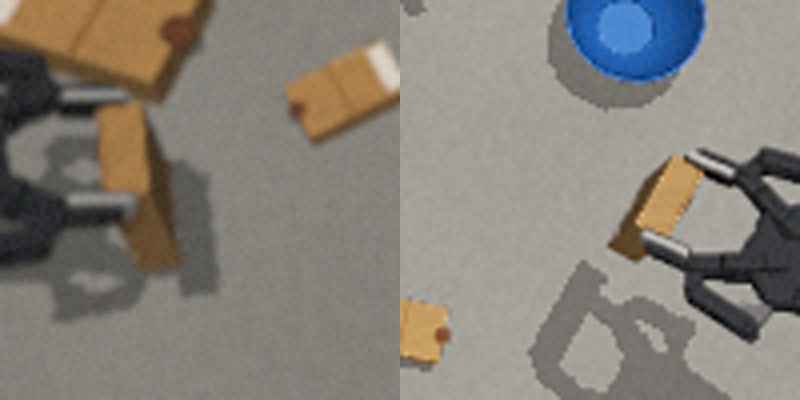

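The carton hangs about upright in the jaws, notch face up at top-crop (671,197), held well above the label. The bowl and the other cartons are clear. Now I lower it.

```bash
python3 -m creep '160 -.0305 0 .011 0 0 0;160 -.0305 0 .011 0 0 0;160 -.0305 0 .011 0 0 0;160 -.02 0 .007 0 0 0;160 0 0 0 0 0 0'
python3 - <<'E'
from h import *
plan([.53,-.28,.1],60,1.225)
im=ctrl.camera("top");cv2.imwrite("pics/t8.png",im)
hsv=cv2.cvtColor(im,cv2.COLOR_BGR2HSV)
m=((hsv[...,0]>5)&(hsv[...,0]<25)&(hsv[...,1]>90)&(hsv[...,2]>185)).astype(np.uint8);m[:, :388]=0;m[:,430:]=0;m[:170]=0;m[250:]=0
c=max(cv2.findContours(m,0,2)[0],key=cv2.contourArea);b=cv2.boxPoints(cv2.minAreaRect(c))
for z in (.11,.14,.17):
    P=cast(b,z,cam("top"));print(z,P.mean(0),[np.linalg.norm(P[i]-P[i-1]) for i in (1,2)])
E
```

```text
clock: 12.68
tcp_pos: [0.5251, -0.2814, 0.1049]
tcp_rot: [0.71, 0.408, 0.499, -0.286]
ft_force: [-0.3, 0.4, -1.9]
grip_width: 0.0586
shift [-0.0033  0.0035  0.0051] turn [ 0.0046  0.0006 -0.001 ] t 12.675 F [-0.2808  0.4192 -1.8798] w 0.05856692424215123 q [ 0.7164  0.9103  0.4342  1.4689 -1.2307  1.8518  0.9688]
tcp [ 0.5251 -0.2814  0.1049] tool xyz
 [[ 0.1706  0.8637  0.4743]
 [ 0.2935 -0.5041  0.8123]
 [ 0.9406  0.0007 -0.3395]]
0.11 [ 0.5121 -0.3113  0.11  ] [np.float64(0.05380568856721231), np.float64(0.024044584049536036)]
0.14 [ 0.5064 -0.3047  0.14  ] [np.float64(0.05282157782282566), np.float64(0.023604806506722878)]
0.17 [ 0.5007 -0.298   0.17  ] [np.float64(0.05183746707843905), np.float64(0.02316502896390977)]
```

```bash
python3 -m creep '160 -.0094 0 .0034 0 0 0;160 -.0094 0 .0034 0 0 0;160 0 0 0 0 0 0'; python3 -m creep '160 -.0047 0 .0017 0 0 0;160 0 0 0 0 0 0';python3 -m creep '160 -.0038 0 .0014 0 0 0;160 0 0 0 0 0 0'
```

```text
clock: 13.1
tcp_pos: [0.5244, -0.282, 0.084]
tcp_rot: [0.71, 0.406, 0.499, -0.286]
ft_force: [0.3, -0.1, -1.1]
grip_width: 0.0585
clock: 13.35
tcp_pos: [0.5249, -0.2822, 0.0824]
tcp_rot: [0.708, 0.407, 0.501, -0.286]
ft_force: [-2.1, -0.9, 10.8]
grip_width: 0.0586
clock: 13.6
tcp_pos: [0.5251, -0.282, 0.0824]
tcp_rot: [0.706, 0.408, 0.503, -0.286]
ft_force: [-7.7, -0.3, 29.6]
grip_width: 0.0583
```

Contact at TCP z = 0.083. I'll ease the press, drop the grip to 20 N so the base settles flat, then look.

```bash
python3 -m creep '160 .006 0 -.0021 0 0 0;160 0 0 0 0 0 0' 20
python3 - <<'E'
from h import *
plan([.53,-.28,.1],60,1.225)
out=[]
for n in ("scene","top"):
    im=ctrl.camera(n);cv2.imwrite(f"pics/{n[0]}9.png",im); p=proj([.51,-.29,.06],cam(n))[0].astype(int); print(n,p-40)
    out.append(cv2.resize(im[p[1]-40:p[1]+40,p[0]-40:p[0]+40],(400,400),interpolation=2))
cv2.imwrite("pics/c9.png",np.hstack(out))
E
```

```text
clock: 13.85
tcp_pos: [0.5248, -0.2825, 0.0825]
tcp_rot: [0.71, 0.407, 0.499, -0.285]
ft_force: [-0.2, 0.4, -1.8]
grip_width: 0.0584
shift [ 0.0181  0.0032 -0.0014] turn [ 0.0073  0.0001 -0.0006] t 13.85 F [-0.2307  0.431  -1.8422] w 0.05841490504036343 q [ 0.7224  0.9451  0.428   1.4658 -1.2354  1.8373  0.997 ]
tcp [ 0.5248 -0.2825  0.0825] tool xyz
 [[ 0.17    0.8625  0.4767]
 [ 0.2933 -0.5061  0.8111]
 [ 0.9408  0.0019 -0.339 ]]
scene [131 243]
top [343 174]
```

View pics/c9.png

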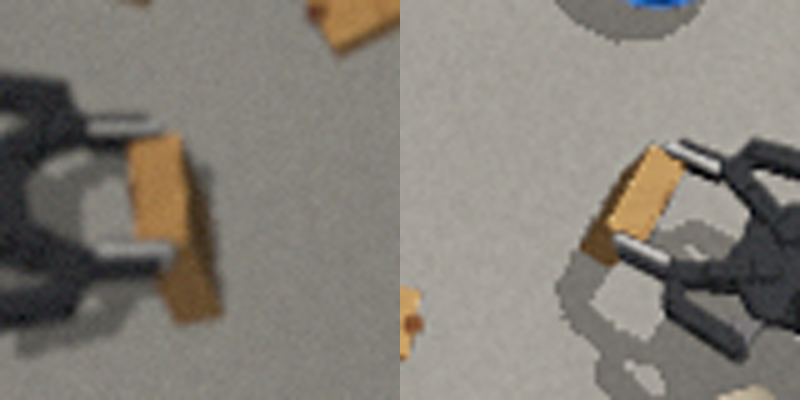

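The carton looks vertical with its base at the bench, held only by its two narrow sides near the top. I'll set it down the last millimetre, open, and back out along the tool axis.

```bash
python3 -m creep '160 -.0018 0 .0006 0 0 0;160 0 0 0 0 0 0;90 0 0 0 0 0 0;70 0 0 0 0 0 0;50 0 0 0 0 0 0;0 0 0 0 0 0 0;0 0 0 0 0 0 0'
python3 - <<'E'
from h import *
cv2.imwrite("pics/w10.png",ctrl.camera("wrist"))
E
python3 -m creep '0 0 0 -.02 0 0 0;0 0 0 -.03 0 0 0;0 0 0 -.04 0 0 0;0 0.0 0 -.04 0 0 0;0 .04 0 -.02 0 0 0;0 .05 0 0 0 0 0;0 .05 0 0 0 0 0'
python3 - <<'E'
from h import *
for n in ("scene","top","wrist"): cv2.imwrite(f"pics/{n[0]}11.png",ctrl.camera(n))
out=[]
for n in ("scene","top"):
    im=cv2.imread(f"pics/{n[0]}11.png"); p=proj([.51,-.29,.05],cam(n))[0].astype(int); print(n,p-50)
    out.append(cv2.resize(im[p[1]-50:p[1]+50,p[0]-50:p[0]+50],(400,400),interpolation=2))
cv2.imwrite("pics/c11.png",np.hstack(out))
plan([.53,-.28,.3],60,0)
E
```

```text
clock: 14.82
tcp_pos: [0.5246, -0.2821, 0.0799]
tcp_rot: [0.71, 0.407, 0.499, -0.286]
ft_force: [0.3, -0.4, -0.4]
grip_width: 0.0853
clock: 15.75
tcp_pos: [0.4759, -0.3644, 0.2642]
tcp_rot: [0.711, 0.406, 0.499, -0.285]
ft_force: [1.3, 0.0, -0.5]
grip_width: 0.0853
scene [122 235]
top [332 164]
shift [0.0655 0.0037 0.082 ] turn [ 0.0101 -1.2224 -0.0014] t 15.9 F [-0.1751  0.0386 -0.1068] w 0.08536500211756391 q [ 0.9146  0.7804  0.3502  1.2371 -1.1539  2.0384  0.7153]
tcp [ 0.4768 -0.3641  0.2664] tool xyz
 [[ 0.167   0.8627  0.4773]
 [ 0.2979 -0.5056  0.8097]
 [ 0.9399  0.007  -0.3414]]
```

View pics/c11.png

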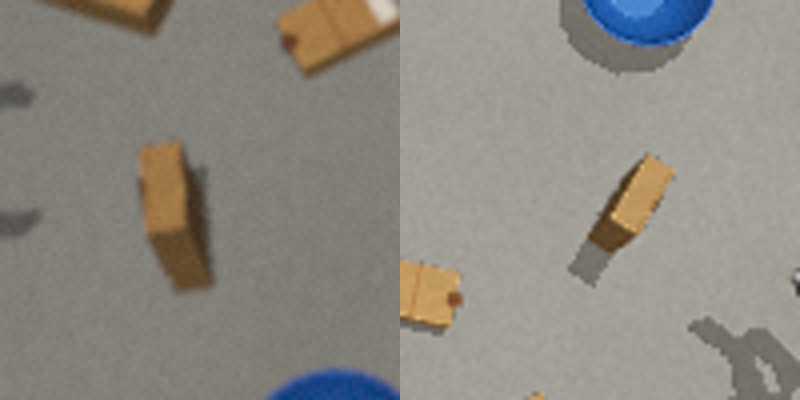

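The carton stands upright by itself (top crop: notch face about (640,200), dark narrow side below). I'll measure the top face from both fixed views while tilting the tool back to vertical.

```bash
python3 -m creep '0 .04 0 -.02 0 -.175 0;0 0 0 0 0 -.175 0;0 0 0 0 0 -.175 0;0 0 0 0 0 -.175 0;0 0 0 0 0 -.175 0;0 0 0 0 0 -.175 0;0 0 0 0 0 -.172 0;0 0 0 0 0 0 0'
cat > top.py <<'E'
from h import *
for n,(x0,y0),zs in (("top",(332,164),(.1,)),("scene",(122,235),(.1,))):
    im=cv2.imread(f"pics/{n[0]}11.png");hsv=cv2.cvtColor(im,cv2.COLOR_BGR2HSV)
    v=hsv[...,2]; sub=v[y0+30:y0+78,x0+30:x0+78]
    m=np.zeros(v.shape,np.uint8); r=(slice(y0+30,y0+78),slice(x0+30 if n=="scene" else x0+45,x0+78))
    br=(hsv[...,1]>80)&(hsv[...,0]<25)
    t,_=cv2.threshold(v[r][br[r]].reshape(-1,1),0,255,cv2.THRESH_OTSU)
    m[r]=(br&(v>t))[r]
    c=max(cv2.findContours(m,0,2)[0],key=cv2.contourArea);b=cv2.boxPoints(cv2.minAreaRect(c))
    P=cast(b,.1,cam(n))[:,:2];print(n,t,b.mean(0),P.mean(0));print(P,[np.linalg.norm(P[i]-P[i-1]) for i in (1,2)],[np.degrees(np.arctan2(*(P[i]-P[i-1])[::-1])) for i in (1,2)])
E
python3 top.py; python3 - <<'E'
from h import *
plan([.508,-.3,.25],60,0)
E
```

```text
clock: 16.9
tcp_pos: [0.4774, -0.3637, 0.3068]
tcp_rot: [0.866, 0.501, 0.001, -0.001]
ft_force: [0.2, 0.9, 0.7]
grip_width: 0.0852
top 140.0 [392.2125 212.2073] [ 0.5094 -0.3097]
[[ 0.4902 -0.2834]
 [ 0.5415 -0.3143]
 [ 0.5286 -0.336 ]
 [ 0.4774 -0.305 ]] [np.float64(0.059892906572186294), np.float64(0.025222294887181862)] [np.float64(-31.027306321246336), np.float64(-120.80486882808395)]
scene 122.0 [162.2294 281.4823] [ 0.509  -0.3088]
[[ 0.4748 -0.3031]
 [ 0.49   -0.2829]
 [ 0.543  -0.3149]
 [ 0.5282 -0.3345]] [np.float64(0.02520275919544952), np.float64(0.06194217159400702)] [np.float64(53.04099508512178), np.float64(-31.040932280862613)]
shift [ 0.0703 -0.0052  0.057 ] turn [-0.0001 -0.003   0.0018] t 16.9 F [0.2016 0.8833 0.7311] w 0.08524953177942027 q [ 0.1851  0.3351  0.5791  1.2705 -0.1839  1.5879  0.2134]
tcp [ 0.4774 -0.3637  0.3068] tool xyz
 [[ 0.4985  0.8669  0.0014]
 [ 0.8669 -0.4985  0.0027]
 [ 0.003  -0.0001 -1.    ]]
```

Both views agree: centre (0.509, -0.309), long side at -31°. I'll approach from above.

```bash
python3 -m creep '0 .0315 -.0002 .04 0 -.003 .018;0 .0315 0 .05 0 0 0;0 0 0 .05 0 0 0;0 0 0 0 0 0 0;0 0 0 0 0 0 0'
python3 - <<'E'
from h import *
plan([.509,-.309,.052],59,0)
o=ctrl.get_obs();im=ctrl.camera("wrist");cv2.imwrite("pics/w12.png",im);KW=cam("wrist",o)
hsv=cv2.cvtColor(im,cv2.COLOR_BGR2HSV);m=((hsv[...,0]>5)&(hsv[...,0]<25)&(hsv[...,1]>90)).astype(np.uint8)
for c in cv2.findContours(m,0,2)[0]:
    if cv2.contourArea(c)>1500:
        b=cv2.boxPoints(cv2.minAreaRect(c));print(b.astype(int).tolist(),cast(b,.1,KW)[:,:2].tolist())
E
```

```text
clock: 17.52
tcp_pos: [0.5063, -0.3157, 0.1692]
tcp_rot: [0.873, 0.488, 0.001, 0.001]
ft_force: [0.9, -0.8, 1.5]
grip_width: 0.0852
shift [ 0.0071 -0.0015  0.1172] turn [ 0.0023 -0.0003 -0.0107] t 17.525 F [ 0.9305 -0.8046  1.4532] w 0.08523944879931251 q [ 0.0947  0.3677  0.5383  1.5308 -0.1931  1.294   0.1042]
tcp [ 0.5063 -0.3157  0.1692] tool xyz
 [[ 0.5242  0.8516  0.0021]
 [ 0.8516 -0.5242 -0.001 ]
 [ 0.0003  0.0023 -1.    ]]
[[242, 168], [318, 168], [318, 216], [242, 216]] [[0.49746935815119564, -0.2745154208119491], [0.5463428487137544, -0.30462343361015354], [0.5274898125401923, -0.3375552436725104], [0.4766097681037554, -0.30617801955452517]]
[[-24, 269], [33, 145], [129, 189], [72, 314]] [[0.2646699459624835, -0.22998575119898695], [0.375610939333444, -0.17940620455460798], [0.41499173467020173, -0.24338557408908396], [0.30387543383667565, -0.303611791388051]]
[[80, 26], [127, 3], [169, 92], [121, 114]] [[0.45737921601079784, -0.1370653485130644], [0.4932059767694386, -0.14335605421225092], [0.48333771325288166, -0.20255883180842926], [0.44481521200073143, -0.19685076862325837]]
```

```bash
python3 -m creep '0 .007 -.0015 .03 0 0 -.01;0 0 0 .04 0 0 0;0 0 0 .03 0 0 0;0 0 0 .015 0 0 0;0 0 0 0 0 0 0'
python3 -m creep '70 0 0 0 0 0 0;70 0 0 0 0 0 0;90 0 0 0 0 0 0;110 0 0 0 0 0 0;160 0 0 0 0 0 0;160 0 0 0 0 0 0;160 0 0 0 0 0 0' 25
python3 - <<'E'
from h import *
plan([.509,-.309,.052],59,0)
cv2.imwrite("pics/w13.png",ctrl.camera("wrist"))
E
```

```text
clock: 18.2
tcp_pos: [0.5095, -0.3072, 0.053]
tcp_rot: [0.87, 0.493, 0.001, 0.0]
ft_force: [0.2, -0.1, 0.6]
grip_width: 0.085
clock: 19.08
tcp_pos: [0.5105, -0.3072, 0.054]
tcp_rot: [0.87, 0.494, 0.001, 0.001]
ft_force: [1.6, -1.0, 7.3]
grip_width: 0.0596
shift [-0.0023 -0.0003  0.002 ] turn [ 0.0039 -0.001   0.0028] t 19.075 F [ 1.5608 -0.9927  7.314 ] w 0.0595789318058672 q [ 0.1087  0.4683  0.4988  1.6683 -0.2507  1.0648  0.1454]
tcp [ 0.5105 -0.3072  0.054 ] tool xyz
 [[ 0.5126  0.8586  0.0039]
 [ 0.8586 -0.5126 -0.0011]
 [ 0.001   0.0039 -1.    ]]
```

Held at 59.6 mm by the upper half; the carton's base is 54 mm below the TCP. I'll firm the grip, lift 0.16 m and carry it over the racks.

```bash
python3 -m creep '160 0 0 0 0 0 0;160 0 0 0 0 0 0;160 0 0 -.01 0 0 0;160 0 0 -.03 0 0 0;160 0 0 -.045 0 0 0;160 0 0 -.045 0 0 0;160 0 0 -.035 0 0 0;160 0 0 0 0 0 0' 70
python3 - <<'E'
from h import *
cv2.imwrite("pics/w14.png",ctrl.camera("wrist"))
plan([.519,.28,.22],160.5,0)
E
```

```text
clock: 20.12
tcp_pos: [0.5102, -0.3075, 0.2209]
tcp_rot: [0.87, 0.493, 0.002, 0.002]
ft_force: [0.5, -0.1, -2.4]
grip_width: 0.0582
shift [ 0.5087 -0.2926 -0.0018] turn [ 0.003   0.0019 -1.7689] t 20.175 F [-0.2459  0.6022 -2.7055] w 0.058429302641325315 q [ 0.0762  0.3343  0.5436  1.4602 -0.1745  1.3922  0.0874]
tcp [ 0.5094 -0.3068  0.2186] tool xyz
 [[ 0.5128  0.8585  0.003 ]
 [ 0.8585 -0.5128 -0.0007]
 [ 0.001   0.003  -1.    ]]
```

```bash
python3 -m creep '160 .03 -.017 0 0 0 0;160 .045 -.026 0 0 0 0;160 .048 -.0275 0 0 0 0;160 .048 -.0275 0 0 0 0;160 .048 -.0275 0 0 0 0;160 .048 -.0275 0 0 0 0;160 .048 -.0275 0 0 0 0;160 .048 -.0275 0 0 0 0'
python3 -m creep '160 .048 -.0275 0 0 0 0;160 .045 -.026 0 0 0 0;160 .035 -.02 0 0 0 0;160 .018 -.011 0 0 0 0;160 0 0 0 0 0 0'
python3 -m creep '160 0 0 0 0 0 -.177;160 0 0 0 0 0 -.177;160 0 0 0 0 0 -.177;160 0 0 0 0 0 -.177;160 0 0 0 0 0 -.177;160 0 0 0 0 0 -.177;160 0 0 0 0 0 -.177;160 0 0 0 0 0 -.177'
python3 -m creep '160 0 0 0 0 0 -.177;160 0 0 0 0 0 -.177;160 0 0 0 0 0 0;160 0 0 0 0 0 0'
python3 - <<'E'
from h import *
for n in ("top","scene","wrist"): cv2.imwrite(f"pics/{n[0]}15.png",ctrl.camera(n))
plan([.519,.28,.22],160.5,0)
E
```

```text
clock: 21.18
tcp_pos: [0.5154, 0.1133, 0.2159]
tcp_rot: [0.87, 0.494, -0.001, -0.0]
ft_force: [0.7, -0.6, -0.2]
grip_width: 0.0584
clock: 21.8
tcp_pos: [0.5181, 0.2812, 0.216]
tcp_rot: [0.869, 0.495, -0.001, 0.0]
ft_force: [0.3, -0.9, -2.5]
grip_width: 0.0585
clock: 22.8
tcp_pos: [0.5196, 0.2773, 0.2172]
tcp_rot: [0.339, 0.941, -0.001, 0.001]
ft_force: [0.4, 0.0, -1.1]
grip_width: 0.058
clock: 23.3
tcp_pos: [0.5193, 0.279, 0.2173]
tcp_rot: [0.172, 0.985, -0.0, 0.001]
ft_force: [-0.1, -0.4, -1.6]
grip_width: 0.0578
shift [ 0.     -0.     -0.0026] turn [ 0.0003  0.0011 -0.0013] t 23.45 F [-0.5741 -0.7546 -1.6616] w 0.05824496839654418 q [-0.4994  0.3028 -0.064   1.4512  0.0201  1.3872  0.665 ]
tcp [0.519  0.28   0.2174] tool xyz
 [[-0.9422  0.335   0.0012]
 [ 0.3351  0.9422 -0.0001]
 [-0.0011  0.0003 -1.    ]]
```

```bash
python3 - <<'E'
from h import *
for n in ("top","scene"):
    im=cv2.imread(f"pics/{n}0.png"); KW=cam(n); p=proj([.519,.28,.0625],KW)[0].astype(int); k=6
    s=cv2.resize(im[p[1]-32:p[1]+32,p[0]-32:p[0]+32],None,fx=k,fy=k,interpolation=cv2.INTER_CUBIC).astype(int)
    for th in (10,16,22):
        m=((s[...,2]-s[...,1])>th).astype(np.uint8)
        c=max(cv2.findContours(m,0,2)[0],key=cv2.contourArea);b=cv2.boxPoints(cv2.minAreaRect(c))
        hull=cv2.approxPolyDP(cv2.convexHull(c),8,True)[:,0]
        P=cast((b+.5)/k-.5+p-32,.0625,KW)[:,:2];e=[P[i]-P[i-1] for i in (1,2)]
        M=cv2.moments(c);cc=np.array([M["m10"]/M["m00"],M["m01"]/M["m00"]])
        print(n,th,P.mean(0),cast((cc+.5)/k-.5+p-32,.0625,KW)[0,:2],[round(float(np.linalg.norm(x)),4) for x in e],[round(float(np.degrees(np.arctan2(x[1],x[0]))),1) for x in e])
E
```

```text
top 10 [0.5201 0.2796] [0.5197 0.2795] [0.0351, 0.0948] [-17.2, -109.4]
top 16 [0.52   0.2796] [0.5196 0.2797] [0.0335, 0.0933] [-17.7, -109.8]
top 22 [0.5195 0.2798] [0.5196 0.28  ] [0.0313, 0.0919] [-17.9, -110.0]
scene 10 [0.5186 0.2806] [0.5185 0.2804] [0.0892, 0.0252] [70.8, -29.8]
scene 16 [0.5186 0.2806] [0.5185 0.2807] [0.0879, 0.0217] [69.8, -30.6]
scene 22 [0.5184 0.2806] [0.5184 0.2807] [0.0869, 0.0196] [70.5, -30.1]
```

```bash
python3 -m creep '160 .0025 0 .03 0 0 0;160 0 0 .03 0 0 0;160 0 0 .015 0 0 0;160 0 0 0 0 0 0;160 0 0 0 0 0 0'
python3 - <<'E'
from h import *
plan([.5166,.2808,.1325],160.4,0)
out=[]
o=ctrl.get_obs()
for n,z in (("wrist",0),("scene",.12),("top",.12)):
    im=ctrl.camera(n);cv2.imwrite(f"pics/{n[0]}16.png",im)
    if z:
        p=proj([.519,.28,z],cam(n))[0].astype(int);print(n,p-35);im=im[p[1]-35:p[1]+35,p[0]-35:p[0]+35];out.append(cv2.resize(im,(265,265),interpolation=2))
    else: out.append(cv2.resize(im[130:400,145:415],(265,265),interpolation=2))
cv2.imwrite("pics/c16.png",np.hstack(out))
im=cv2.imread("pics/w16.png");hsv=cv2.cvtColor(im,cv2.COLOR_BGR2HSV);m=((hsv[...,0]>5)&(hsv[...,0]<25)&(hsv[...,1]>80)&(hsv[...,2]>50)).astype(np.uint8)
c=max(cv2.findContours(m[:, 180:380].copy(),0,2)[0],key=cv2.contourArea)[:,0]+[180,0]
print("brown rows",c[:,1].min(),c[:,1].max())
for r in range(c[:,1].min(),c[:,1].max(),8):
    x=c[abs(c[:,1]-r)<3,0]; print(r,x.min() if len(x) else 0,x.max() if len(x) else 0,end="; ")
# expected edges of broad face at tool x=+10.5mm
K,_=cam("wrist",o);Mi=np.linalg.inv(ctrl.get_calibration("wrist")["mount"])
for q in ([.0105,-.03,-.046],[.0105,.03,-.046],[.0105,-.03,.054],[.0105,.03,.054],[-.0155,.03,-.046]): print(q,proj(q,(K,Mi)))
print(im[200:330:10,279].tolist())
E
```

```text
clock: 24.08
tcp_pos: [0.5174, 0.2817, 0.1437]
tcp_rot: [0.169, 0.986, 0.001, 0.001]
ft_force: [-0.0, -1.0, -1.9]
grip_width: 0.0582
shift [ 0.0005 -0.0012  0.0112] turn [0.002  0.0023 0.0026] t 24.075 F [-0.037  -0.9738 -1.8986] w 0.05818022336423041 q [-0.4996  0.3416 -0.068   1.5654  0.0247  1.2325  0.6595]
tcp [0.5174 0.2817 0.1437] tool xyz
 [[-0.9429  0.333   0.0028]
 [ 0.333   0.9429  0.0011]
 [-0.0023  0.002  -1.    ]]
scene [299 118]
top [166 171]
brown rows 200 323
200 239 323; 208 237 327; 216 231 331; 224 226 332; 232 225 335; 240 218 341; 248 214 345; 256 210 349; 264 349 349; 272 210 211; 280 210 349; 288 211 350; 296 211 348; 304 211 348; 312 214 347; 320 263 294; [0.0105, -0.03, -0.046] [[207.8919 258.0199]]
[0.0105, 0.03, -0.046] [[349.9766 258.056 ]]
[0.0105, -0.03, 0.054] [[237.9211 199.8041]]
[0.0105, 0.03, 0.054] [[320.5098 199.8194]]
[-0.0155, 0.03, -0.046] [[346.5602 312.0433]]
[[101, 107, 118], [63, 85, 110], [60, 84, 107], [62, 88, 114], [60, 88, 112], [63, 89, 114], [88, 127, 163], [92, 132, 170], [89, 130, 167], [134, 197, 239], [123, 178, 227], [125, 181, 228], [50, 65, 87]]
```

View pics/c16.png

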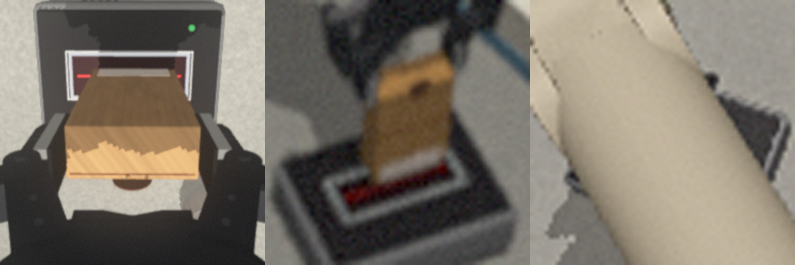

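```bash
python3 - <<'E'
import cv2
im=cv2.imread("pics/w16.png")
for c in (255,279,300): print([(r,im[r,c].tolist()) for r in range(176,216,2)])
E
```

```text
[(176, [48, 48, 52]), (178, [43, 45, 47]), (180, [59, 59, 63]), (182, [139, 142, 146]), (184, [210, 206, 204]), (186, [179, 175, 174]), (188, [62, 61, 70]), (190, [37, 38, 51]), (192, [37, 39, 53]), (194, [36, 38, 52]), (196, [38, 40, 52]), (198, [45, 48, 59]), (200, [100, 108, 118]), (202, [128, 138, 148]), (204, [128, 137, 147]), (206, [125, 140, 154]), (208, [76, 98, 118]), (210, [65, 87, 111]), (212, [66, 90, 115]), (214, [67, 92, 116])]
[(176, [45, 47, 48]), (178, [45, 46, 48]), (180, [57, 58, 60]), (182, [135, 136, 141]), (184, [209, 206, 204]), (186, [189, 184, 183]), (188, [75, 73, 81]), (190, [39, 38, 52]), (192, [38, 38, 52]), (194, [35, 38, 51]), (196, [36, 38, 50]), (198, [43, 46, 58]), (200, [101, 107, 118]), (202, [126, 137, 146]), (204, [127, 138, 148]), (206, [119, 132, 146]), (208, [72, 94, 115]), (210, [63, 85, 110]), (212, [63, 87, 111]), (214, [64, 86, 110])]
[(176, [47, 47, 49]), (178, [46, 45, 49]), (180, [54, 56, 57]), (182, [133, 135, 140]), (184, [208, 205, 203]), (186, [192, 188, 187]), (188, [75, 73, 81]), (190, [39, 42, 53]), (192, [37, 39, 51]), (194, [36, 38, 51]), (196, [38, 38, 51]), (198, [43, 44, 55]), (200, [95, 103, 114]), (202, [126, 137, 146]), (204, [128, 137, 148]), (206, [130, 143, 155]), (208, [81, 99, 121]), (210, [64, 88, 111]), (212, [63, 89, 112]), (214, [63, 87, 111])]
```

The final composite shows the carton held by its upper half, label (white) down over the window, and the rim parallel to the carton. The wrist edges match prediction: top edge row 256 vs 258, bottom edge row 199.5 vs 199.8. Next are the last descent and a numeric check of carton against rim.

```bash
python3 -m creep '160 .0003 -.001 .006 0 .002 .002;160 0 0 .005 0 0 0;160 0 0 0 0 0 0;160 0 0 0 0 0 0;160 0 0 0 0 0 0'
cat > chk.py <<'E'
from h import *
plan([.5166,.2808,.1315],160.4,0)
P=[]
for k in range(2):
    o=ctrl.get_obs();im=ctrl.camera("wrist");KW=cam("wrist",o);g=im.min(2).astype(int)
    # steel rim: left/right bright bands and far band
    far=np.array([[c,130+np.argmax(g[130:192,c])] for c in range(235,325,6)])
    F=cast(far,.0625,KW)[:,:2]; f=np.polyfit(F@[.335,.942],F@[.942,-.335],1)
    r=int(far[:,1].mean())+8; row=g[r]; L=180+np.argmax(row[180:245]);Rr=315+np.argmax(row[315:385])
    E=cast([[L,r],[Rr,r]],.0625,KW)[:,:2]; A=R.from_quat(o["tcp_rot"]).as_matrix()
    C=o["tcp_pos"]+A@[-.0025,0,.054]
    print("far rim rows",far[:,1].mean(),"far rim pos",F.mean(0),"yaw err deg",np.degrees(np.arctan(f[0])),"rim ends",L,Rr,E.tolist())
    y=np.array([.335,.942]);x=np.array([.942,-.335])
    print("along: rim mid",(E@y).mean(),"carton",C[:2]@y,"| across: far rim",(F@x).mean(),"carton",C[:2]@x,"rim len",abs(np.diff(E@y)),"bottom z",C[2])
    print("tilt deg",np.degrees(np.arccos(-A[2,2])),"tool y yaw",np.degrees(np.arctan2(A[1,1],A[0,1])))
cv2.imwrite("pics/w17.png",im)
E
python3 chk.py
```

```text
clock: 24.85
tcp_pos: [0.5162, 0.2805, 0.1315]
tcp_rot: [0.17, 0.985, 0.0, -0.0]
ft_force: [-0.4, -0.5, -2.0]
grip_width: 0.058
shift [-0.0003  0.0004  0.    ] turn [ 0.0007 -0.0008  0.001 ] t 24.85 F [-0.3981 -0.5274 -1.9633] w 0.05804040736637934 q [-0.4979  0.3497 -0.068   1.5825  0.0237  1.2102  0.6595]
tcp [0.5162 0.2805 0.1315] tool xyz
 [[-0.9424  0.3345 -0.0005]
 [ 0.3345  0.9424  0.001 ]
 [ 0.0008  0.0007 -1.    ]]
far rim rows 188.73333333333332 far rim pos [0.501  0.2842] yaw err deg 0.8694056553803046 rim ends 215 341 [[0.49034428184586726, 0.23707390614069646], [0.5229189775649727, 0.32884590208994835]]
along: rim mid 0.4362698256279494 carton 0.4372220356357665 | across: far rim 0.3767193203732765 carton 0.394692951686006 rim len [0.0974] bottom z 0.07752971408339794
tilt deg 0.06266739195593853 tool y yaw 70.45709866743498
far rim rows 188.8 far rim pos [0.501  0.2841] yaw err deg 0.6267133538003169 rim ends 215 341 [[0.4903262604178045, 0.23702585527946493], [0.5228990201330466, 0.3287904396358178]]
along: rim mid 0.43621470939736573 carton 0.4371688814466138 | across: far rim 0.37677143999612267 carton 0.3946973154971474 rim len [0.0974] bottom z 0.07751054026497047
tilt deg 0.06026190696839743 tool y yaw 70.45540060959182
```

The checks agree: offset about 1 mm, yaw within 0.7°, tilt under 0.1°, air 15 mm. Handing in.

```bash
python3 -m creep '160 0 0 0 0 0 0;160 0 0 0 0 0 0;160 0 0 0 0 0 0;160 0 0 0 0 0 0'; python3 -c "
from station import ctrl
o=ctrl.get_obs();print(abs(o['qvel']).max(),o['ft_force']);print(ctrl.sign_off())"
```

```text
clock: 25.45
tcp_pos: [0.5161, 0.2804, 0.1314]
tcp_rot: [0.17, 0.985, 0.0, -0.0]
ft_force: [-0.1, -0.2, -1.5]
grip_width: 0.0583
0.001187747155121102 [-0.11707229 -0.15946583 -1.50952908]
the job is handed in; nothing more can be done
None
```

I stood the 100 x 60 mm carton on its labelled end and released it; it stood on the bench by itself. I then gripped it from above by its upper half, carried it over the racks, and handed in at 25.5 s while holding it over the scanner window.

**Last checks:**
- **Position:** about 1 mm off the window centre, in each direction.
- **Alignment:** long side within about 0.7° of the rim.
- **Upright and still:** tilt below 0.1°, joints at rest, grip steady at 58 mm.
- **Air gap:** about 15 mm, within 1–2 mm. I worked this out from the grasp height, and the wrist image agrees.

**What disagreed:**
- **Fingertips:** they sat about 25 mm behind the stated TCP. My first closure therefore shut above the carton without moving it, and I regripped lower with guarded steps.
- **Carton length:** the cameras read it about 5 mm long while it lay flat.
- **Rim length:** it read 97 mm, against the stated 100 mm window.

I did not re-measure the racks and other objects at the end. Wrist force stayed low while carrying and over the scanner, with no sign of contact; the highest I saw was about 30 N, when pressing the carton onto the bench.

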